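Wind the kitchen timer without letting it spin

ROBOT

A 6-joint arm with a two-finger parallel gripper is mounted at the origin on a cart in front of the work surface, level with it; the furniture and walls round the work are solid. World frame = base frame: x ahead of the robot, y to its left, z up, the work surface at z = 0. Lengths are in mm, angles in rad, forces in N, time in s.
With the tool pointing down it reaches from about 300 to 775 mm from the base axis. Payload 14.6 kg.
Tool frame: the origin (TCP) lies at the very end of the fingers, on their centre line; the grasp point (between the pads) lies 19 mm behind it; z points along the fingers, y is the line along which they close (so a half turn about z gives the same grasp; the last joint's range is limited). The gripper opens to 94 mm and grips with 3 to 60 N. Pads are 16 mm wide; open, the fingers measure 119 mm over their backs; the gripper's body (75 mm by 177 mm) begins 78 mm behind the grasp point.
Start: joints at [1.068, 0.3, 1.521, -0, 1.321, -0.067], TCP at [232.171, 498.584, 205.446] pointing down, gripper open.
Joint ranges: [-3.03, 3.03], [-0.79, 2.21], [0.23, 2.52], [-1.04, 4.18], [0, 3.07], [-2.55, 2.55]. Speed limits (rad/s): [2.22, 2.22, 2.57, 3.14, 3.14, 3.14].

INTERFACE

Orientations are given as [roll, pitch, yaw] about the fixed x, y, z axes, in that order (R = Rz(yaw) Ry(pitch) Rx(roll)).
In Python, from cell import manip, camera, get_calibration gives the robot as it stands. The module is installed in compiled form; this text tells all that it offers.
- The arm moves only by the tool jog_arm, never from a script. Its argument "plan" is one flat list of numbers, 6 for each row, row after row: the shift along the world's x, y, z in m, then the turn, a rotation vector about the world's x, y, z in degrees. A call has 1 to 20 rows; each row is the pose to reach, as a shift and turn from the pose commanded when the call began; what a row does not reach only later rows make up. A row lasts 1/10 s, in which the tool goes at most 50 mm and 8.59 degrees, less where a joint would pass 70% of its speed; a pose out of reach is approached as far as the arm can. A call with a gripper value outside its range is refused whole. "claw" is the finger opening in m, from 0 to 0.094, set as the call begins (left out, the last holds). The fingers move at their own pace and stop on an object; "force" is the grip in N (left out, the last holds). Time passes only in rows, so rows that repeat a pose let the fingers close. It gives the time, the measured TCP pose, the force, the opening and the grip force at its end, in the units of the state.
- manip.read_state(): the state, without advancing time (a new reading comes with each control period).
- camera(name): name is "scene" or "top" or "wrist"; returns (picture, depth): 420x560x3 uint8, red, green, blue; 420x560 float32, mm along the optical axis (not along the pixel's ray), 0 where there is no reading.
- get_calibration(name): a dict with "fx", "fy", "cx", "cy" (pixels), "origin" and "attitude" of the camera in the world. Camera axes: x right, y down, z forward; pixel columns grow to the right and rows downward; lengths in mm; the calibration is good to about 2 mm. A picture is of the moment at which its call begins: read the wrist's pose just before it. get_calibration takes no time and is no camera call; for the wrist camera it gives the pose at the moment of the call.
- manip.sign_off(): hands the job in; it is judged then, once.
The state is a dict: "clock": time; "joints": joint angles; "qd": joint speeds; "effort": joint torques, N m; "eef_pos": TCP position; "eef_rot": TCP orientation; "wrist_force": force on the tool from outside, world axes, zero at the start; "moment": the same for the moment, N m; "finger_gap": finger opening in mm; "finger_force": force on a finger pad.
Only numpy, scipy, OpenCV 4.12 (cv2) and the standard library are available. Lean on these libraries where they do the work, as an engineer would, in place of code of your own. Each camera call takes 0.05 s, during which the arm holds its last target. There are 200 camera calls.

TASK

Put the kitchen timer on the round cork mat, upright, with the small tongue on its base pointing straight towards the robot's side of the worktop, and let go of it. Then wind its dial on counter-clockwise to 30 minutes, half of its full 300 degree range, in more than one turn if need be, pressing the timer down so that its base does not turn round with the dial. Leave the other things on the worktop alone.

Things in the scene. Friction and masses are not known exactly. Their poses are not given: they have to be found in the camera images.
- timer_center (a point): Round wind-up kitchen timer, loose, 0.1 kg: cream base (68 mm diameter, 0 to 21 mm up), red dial on it (67 mm diameter, its flat top 38 mm up), bar on the dial up to 50 mm. Point: on the axis, 25 mm above its underside. z up; base -x points to its tongue. It spins with the dial unless pressed down (10 N is ample)
- timer_mark (a point): Tip of the white moulded tongue (zero mark) that sticks out 12 mm from the foot of the timer's base on its own -x side: 12 mm wide, 6 mm thick, 46 mm from tip to timer axis, 6 mm above the underside. The tongue must point from the timer's axis straight to the world's -x
- dial_bar (a point): Middle of the grip bar that stands across the top of the red dial: 44 mm long (along this point's own x), 10 mm thick (y), from 38 to 50 mm above the timer's underside; point on the axis 43 mm above the underside. Turns with the dial; a white line marks one end (own -x). The timer can be carried by it: the stiff dial keeps the base from turning
- timer_dial (a joint): Turn of the dial on the base, rad: 0 = 0 minutes (the bar's lined end over the tongue), grows counter-clockwise seen from above, 0.0873 rad (5 degrees) a minute, so 30 minutes = 2.618; stop at 5.24 (60 minutes). Starts between 0 and 0.5. Stays where it is left; friction 0.08 N m and a little more the faster it is turned
- mat_top (a point): Centre of the top face of the round cork mat, 130 mm diameter, 8 mm thick, fixed to the worktop; its axes are those of the world
- garlic: Garlic bulb, 50 mm, loose bystander; origin at its underside
- cup: Striped espresso cup, 60 x 83 x 49 mm with handle, loose bystander; origin at its underside
- tuna_tin: Flat tin, 86 mm diameter, 40 mm high, loose bystander; origin at its underside
- tomato_tin: Taller tin, 76 mm diameter, 58 mm high, loose bystander; origin at its underside
- salt_shaker: Salt shaker, 44 mm diameter, 90 mm high, loose bystander; origin at its underside

How it is judged:
By the outcome, as a careful person would: the job done as asked, in the order asked, and still so for the second after the job is handed in, with the robot touching nothing.
It also fails if it takes over 67 s, if anything falls off the work surface, if the arm or the gripper's body presses on something with over 40 N, if the wrist force passes 120 N, or if a joint passes its speed limit or range.

## Working session

There is one attempt and no reset: what is moved stays moved. The work goes in short steps, Python scripts to look and compute and a tool call to move; the robot and the scene stay as the last step left them, time stands still between calls to the robot, and variables do not carry over. Pictures are saved under pics/ and viewed, at most 10 in all, crops included, and the job is handed in when it is done.

Besides the shell and the picture viewer there is one more tool, called after ">>>" as name(argument=value, ...), one argument or row to a line, values as JSON. jog_arm: Moves the arm, as the interface text tells. Its arguments: {"type":"object","properties":{"plan":{"type":"array"},"claw":{"type":"number"},"force":{"type":"number"}},"required":["plan"]}

```bash
mkdir -p pics; cat > h.py <<'E'
import numpy as np, cv2
from cell import manip, camera, get_calibration
def snap(n,f):
    c=get_calibration(n); im,d=camera(n); cv2.imwrite(f'pics/{f}.png',im[:,:,::-1]); np.savez(f'pics/{f}.npz',im=im,d=d,**{k:np.array(v) for k,v in c.items()}); return im,d,c
def R(c):
    a=np.array(c['attitude'],float)
    if a.shape==(3,3): return a
    from scipy.spatial.transform import Rotation as Ro
    return Ro.from_euler('xyz',a).as_matrix() if a.size==3 else None
def ray(c,u,v,z):
    d=R(c)@np.array([(u-c['cx'])/c['fx'],(v-c['cy'])/c['fy'],1]); o=np.array(c['origin'],float)
    return o+d*(z-o[2])/d[2]
def cloud(c,d):
    v,u=np.indices(d.shape); P=np.stack([(u-c['cx'])/c['fx']*d,(v-c['cy'])/c['fy']*d,d],-1)
    return P@R(c).T+np.array(c['origin'],float)
E
python3 - <<'E'
from h import *
for n in ('top','scene'):
    im,d,c=snap(n,n+'0'); print(c, (d>0).mean())
E
```

```text
{'fx': 542.4609121607841, 'fy': 542.4609121607841, 'cx': 276.7661565955397, 'cy': 197.6226010347803, 'origin': array([ 327.7833455 ,  261.11880476, 1124.09081643]), 'attitude': array([-2.91725662,  0.0046692 , -1.54756655])} 0.9960289115646258
{'fx': 397.8288045252721, 'fy': 397.8288045252721, 'cx': 276.90439078450015, 'cy': 208.3954097838682, 'origin': array([ 258.91833402, -317.4352293 ,  590.21576202]), 'attitude': array([-2.24959415,  0.00673035, -0.46823127])} 0.99578231292517
```

View pics/top0.png

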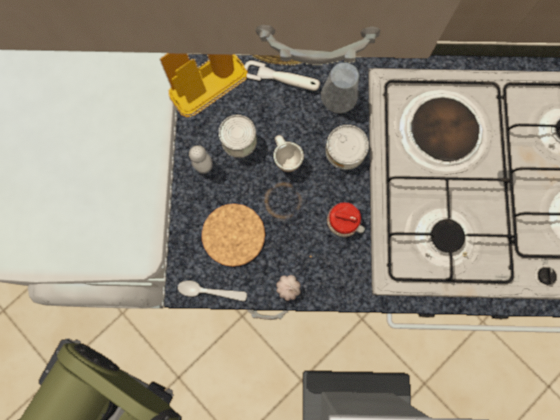

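View pics/scene0.png

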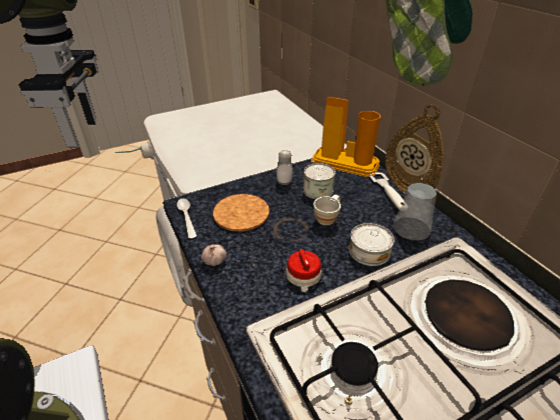

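Top view: timer at about (345,219) with its tongue at (361,229), mat at (233,235), tin at (347,147) behind the timer, garlic at (288,288). The tongue also shows in the scene view, at (304,290).

```bash
python3 - <<'E'
from h import *
def load(f):
    z=np.load(f'pics/{f}.npz'); return z['im'],z['d'],{k:z[k] for k in('fx','fy','cx','cy','origin','attitude')}
im,d,c=load('top0'); hsv=cv2.cvtColor(im,cv2.COLOR_RGB2HSV); P=cloud(c,d)
red=((hsv[...,0]<6)|(hsv[...,0]>174))&(hsv[...,1]>180)&(hsv[...,2]>90)
red[:190]=0;red[250:]=0
v,u=np.where(red); cn=max(cv2.findContours(red.astype('uint8'),0,2)[0],key=cv2.contourArea)
print('dial ell',cv2.fitEllipse(cn)); e=cv2.fitEllipse(cn)[0]; print('timer',ray(c,*e,36), 'depth z',np.percentile(P[v,u,2],[5,50,95]))
m=(hsv[...,0]>5)&(hsv[...,0]<20)&(hsv[...,1]>120)&(hsv[...,2]>100); m[:195]=0;m[280:]=0;m[:,:190]=0;m[:,280:]=0
cn=max(cv2.findContours(m.astype('uint8'),0,2)[0],key=cv2.contourArea);e=cv2.fitEllipse(cn);print('mat',e,ray(c,*e[0],8))
print('tongue',ray(c,361,230,6))
S=cv2.resize(im[185:255,305:395],None,fx=8,fy=8,interpolation=cv2.INTER_CUBIC);cv2.imwrite('pics/t1.png',S[:,:,::-1])
# objects near path
for n,(a,b) in dict(tin=(347,147),cup=(290,155),tom=(238,132),salt=(200,155),garlic=(288,288)).items(): print(n,P[b,a])
E
```

```text
dial ell ((344.61151123046875, 217.7182159423828), (29.458288192749023, 29.967639923095703), 104.90734100341797)
timer [536.92796026 132.68703883  36.        ] depth z [32.04433967 36.19094985 47.77867947]
mat ((233.1113739013672, 234.8314666748047), (60.88016891479492, 61.848350524902344), 66.31182861328125) [500.94126533 361.12227786   8.        ]
tongue [517.41226128  95.13642599   6.        ]
tin [688.79495331 126.76206127  34.21201987]
cup [677.66162739 245.96064134   5.24882642]
tom [708.92878889 355.43601522  57.15374704]
salt [649.22315112 427.37940905  83.63096123]
garlic [392.04756609 245.59629187  46.94047277]
```

View pics/t1.png

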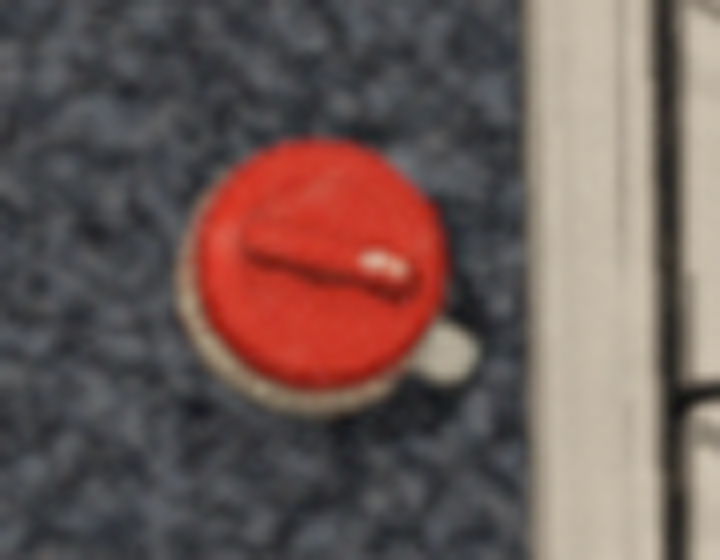

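The crop shows the tongue tip at full-image (364,230). The bar's lined end is at (357,221), with the bar about 13° counter-clockwise from the tongue.

```bash
python3 - <<'E'
from h import *
from scipy.spatial.transform import Rotation as Ro
z=np.load('pics/top0.npz');c={k:z[k] for k in('fx','fy','cx','cy','origin','attitude')}
f=lambda u,v,h: ray(c,305+u/8-.5,185+v/8-.5,h)
C=f(321,262,37);T=f(474,364,6);A=f(248,247,50);B=f(415,280,50)
print(C,T,np.hypot(*(T-C)[:2]),np.degrees(np.arctan2(*(T-C)[1::-1])))
print(A,B,np.hypot(*(B-A)[:2]),np.degrees(np.arctan2(*(B-A)[1::-1])))
s=manip.read_state();print(s); M=Ro.from_euler('xyz',s['eef_rot']).as_matrix();print('tool x ang',np.degrees(np.arctan2(M[1,0],M[0,0])))
print(get_calibration('wrist'))
E
```

```text
[537.70700326 132.77317632  37.        ] [517.54084918  89.41056932   6.        ] 47.82247857381289 -114.94118905428255
[538.63072993 152.66067607  50.        ] [531.11945269 110.71916348  50.        ] 42.60879913237773 -100.15342546028317
{'clock': 0.1, 'joints': array([ 1.06837389e+00,  3.00410455e-01,  1.52148724e+00,  9.33893659e-06,
        1.32072309e+00, -6.66347950e-02]), 'qd': array([ 0.00070582, -0.0020666 , -0.00173005,  0.00071869, -0.0025679 ,
        0.001003  ]), 'effort': array([ 1.86345904e-03, -5.32639396e+01, -3.53285766e+01,  7.09154550e-02,
        2.34928261e-02, -1.79582241e-05]), 'eef_pos': array([232.07586755, 498.38656275, 204.95929726]), 'eef_rot': array([-3.14056740e+00, -7.74851365e-05,  2.70580266e+00]), 'wrist_force': array([ 0.30675206, -0.6808821 , -0.1734179 ]), 'moment': array([-0.01126242,  0.00644237, -0.02569029]), 'finger_force': 0.0, 'finger_gap': 93.8855695124785}
tool x ang 155.031072423431
{'fx': 346.1517381576964, 'fy': 346.1517381576964, 'cx': 273.53816296120027, 'cy': 203.4909059386987, 'origin': array([171.87733274, 527.9384128 , 384.06848285]), 'attitude': array([2.90519960e+00, 1.78258342e-03, 1.13498343e+00])}
```

>>> jog_arm(
  plan=[0.305,-0.366,-0.06,0,0,-75,0.305,-0.366,-0.06,0,0,-75,0.305,-0.366,-0.06,0,0,-75,0.305,-0.366,-0.06,0,0,-75,0.305,-0.366,-0.06,0,0,-75,0.305,-0.366,-0.06,0,0,-75,0.305,-0.366,-0.06,0,0,-75,0.305,-0.366,-0.06,0,0,-75,0.305,-0.366,-0.06,0,0,-75,0.305,-0.366,-0.06,0,0,-75,0.305,-0.366,-0.06,0,0,-75,0.305,-0.366,-0.06,0,0,-75,0.305,-0.366,-0.06,0,0,-75,0.305,-0.366,-0.06,0,0,-75],
  claw=0.05,
)

```text
clock: 1.5
eef_pos: [536.7, 133.6, 145.7]
eef_rot: [3.141, -0.0, 1.398]
wrist_force: [1.1, 0.4, -0.0]
finger_gap: 49.8
finger_force: 0.0
```

```bash
python3 - <<'E'
from h import *
im,d,c=snap('wrist','w1'); print(c['origin'],c['attitude']); s=manip.read_state(); print(s['clock'],s['eef_pos'],s['eef_rot'],s['joints'])
E
```

```text
[549.34346206 201.01564094 324.82161898] [ 2.90430926e+00  2.91139766e-04 -1.72495375e-01]
1.55 [536.76225218 133.47526614 145.71829566] [ 3.14131952e+00 -1.50010568e-04  1.39824774e+00] [1.77481062e-01 3.61907113e-01 1.58290227e+00 5.07646172e-05
 1.19647526e+00 3.50011116e-01]
```

View pics/w1.png

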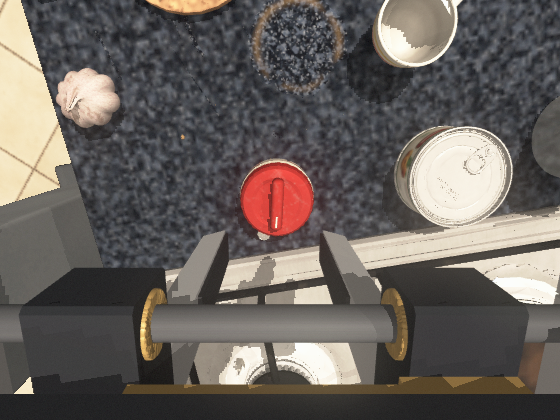

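The wrist view shows the timer at (277,200), with the bar running vertically from (277,180) to the lined end at (276,232). The tongue is at (263,237) and the fingers are either side.

```bash
python3 - <<'E'
from h import *
z=np.load('pics/w1.npz');im,d=z['im'],z['d'];c={k:z[k] for k in('fx','fy','cx','cy','origin','attitude')}
hsv=cv2.cvtColor(im,cv2.COLOR_RGB2HSV);P=cloud(c,d)
red=((hsv[...,0]<6)|(hsv[...,0]>174))&(hsv[...,1]>170)&(hsv[...,2]>60);red[:150]=0;red[245:]=0
cn=max(cv2.findContours(red.astype('uint8'),0,2)[0],key=cv2.contourArea);e=cv2.fitEllipse(cv2.convexHull(cn));print(e,ray(c,*e[0],36))
b=(P[...,2]>46)&(P[...,2]<56); b[:150]=0;b[245:]=0;b[:,:235]=0;b[:,:]&=True;b[:,320:]=0
p=P[b];print(len(p),p[:,2].mean());r=cv2.minAreaRect(p[:,:2].astype('float32'));print('bar',r,cv2.fitLine(p[:,:2].astype('float32'),1,0,.01,.01).ravel())
print('dial z',np.percentile(P[red][:,2],[10,50,90]))
w=(hsv[...,1]<60)&(hsv[...,2]>130)&(P[...,2]<15)&(P[...,2]>-5);w[:228]=0;w[244:]=0;w[:,:250]=0;w[:,275:]=0
n,l,st,ce=cv2.connectedComponentsWithStats(w.astype('uint8'));print(st,[ (ce[i],ray(c,*ce[i],6)) for i in range(1,n)])
cv2.imwrite('pics/w1c.png',cv2.resize(im[150:250,215:340],None,fx=6,fy=6,interpolation=2)[:,:,::-1])
E
```

```text
((276.6180725097656, 198.8296661376953), (72.51628875732422, 72.92406463623047), 21.576826095581055) [540.57228018 135.80852409  36.        ]
460 47.29645102077827
bar ((540.010986328125, 133.04751586914062), (42.08037185668945, 9.292739868164062), 77.33990478515625) [2.0161752e-01 9.7946435e-01 5.4091486e+02 1.3779471e+02]
dial z [33.15934664 35.38863959 46.19589823]
[[     0      0    560    420 235139]
 [   257    232     13      8     61]] [(array([262.60655738, 236.03278689]), array([520.0030352 ,  94.90870055,   6.        ]))]
```

View pics/w1c.png

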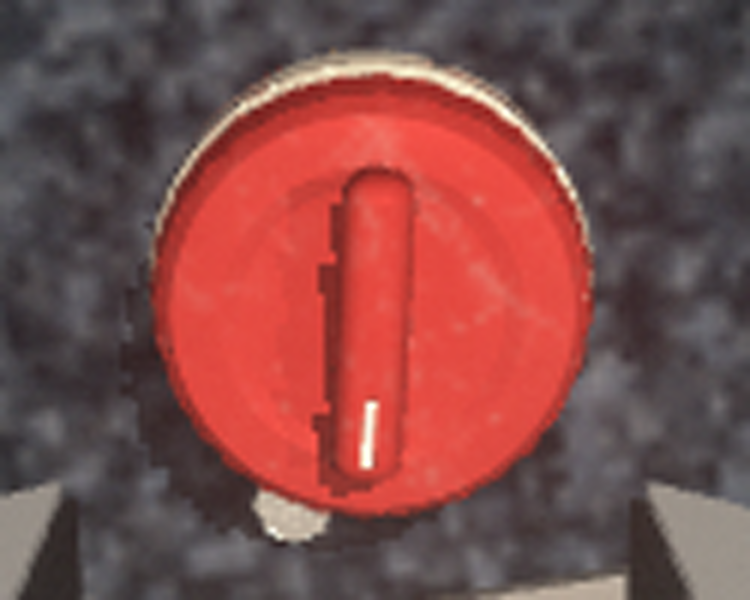

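>>> jog_arm(
  plan=[0.003,0,-0.03,0,0,-2,0.003,0,-0.065,0,0,-2,0.003,0,-0.09,0,0,-2,0.003,0,-0.105,0,0,-2,0.003,0,-0.105,0,0,-2,0.003,0,-0.105,0,0,-2],
)

```text
clock: 2.15
eef_pos: [540.6, 132.9, 41.5]
eef_rot: [3.141, -0.0, 1.362]
wrist_force: [-0.4, -0.8, 0.1]
finger_gap: 50.0
finger_force: 0.0
```

>>> jog_arm(
  plan=[0,0,0,0,0,0,0,0,0,0,0,0,0,0,0,0,0,0,0,0,0,0,0,0,0,0,0,0,0,0,0,0,0,0,0,0,0,0,0,0,0,0,0,0,0,0,0,0],
  claw=0,
  force=35,
)

```text
clock: 2.95
eef_pos: [540.2, 132.6, 40.4]
eef_rot: [-3.142, 0.0, 1.362]
wrist_force: [-0.5, 0.8, 0.7]
finger_gap: 9.6
finger_force: 35.0
```

>>> jog_arm(
  plan=[0,0,0.03,0,0,0,0,0,0.06,0,0,-5,-0.006,0.03,0.06,0,0,-12,-0.012,0.07,0.06,0,0,-20,-0.02,0.11,0.06,0,0,-28,-0.028,0.15,0.06,0,0,-36,-0.034,0.19,0.06,0,0,-44,-0.038,0.215,0.06,0,0,-52,-0.039,0.228,0.06,0,0,-59,-0.039,0.228,0.06,0,0,-63,-0.039,0.228,0.06,0,0,-63,-0.039,0.228,0.06,0,0,-63,-0.039,0.228,0.06,0,0,-63],
)

```text
clock: 4.25
eef_pos: [501.3, 360.2, 100.4]
eef_rot: [3.142, 0.0, 0.264]
wrist_force: [-0.5, 0.1, -0.4]
finger_gap: 9.3
finger_force: 35.0
```

```bash
python3 - <<'E'
from h import *
a=[]
for n in('wrist','scene','top'):
    im,d,c=snap(n,n[0]+'2'); a.append(im)
s=manip.read_state();print(s['eef_pos'],s['joints'],s['finger_gap'],s['wrist_force'])
w=a[0][100:400,130:430]; sc=cv2.resize(a[1][130:250,180:300],(300,300),interpolation=2); cv2.imwrite('pics/m2.png',np.hstack([w,sc])[:,:,::-1])
E
```

```text
[501.29539373 360.32753599 100.50431851] [5.63900617e-01 5.46166895e-01 1.42617636e+00 1.84252817e-05
 1.16918208e+00 1.87198180e+00] 9.59694871312313 [-0.48434181  0.05237447 -1.3115497 ]
```

View pics/m2.png

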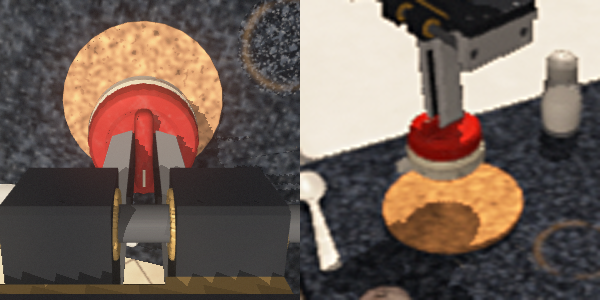

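The timer is held upright over the mat, with its tongue showing on the left of its foot in the scene view, near full-image (221,196). I'll lower it and let go.

>>> jog_arm(
  plan=[0,0,-0.02,0,0,0,0,0,-0.038,0,0,0,0,0,-0.046,0,0,0,0,0,-0.05,0,0,0,0,0,-0.052,0,0,0,0,0,-0.053,0,0,0,0,0,-0.053,0,0,0],
)

```text
clock: 5.1
eef_pos: [501.4, 361.0, 50.2]
eef_rot: [-3.141, -0.001, 0.263]
wrist_force: [-10.3, -5.0, 18.4]
finger_gap: 9.6
finger_force: 35.0
```

>>> jog_arm(
  plan=[0,0,0,0,0,0,0,0,0,0,0,0,0,0,0,0,0,0,0,0,0,0,0,0,0,0,0.03,0,0,0,0,0,0.07,0,0,0,0,0,0.11,0,0,0,-0.05,0,0.15,0,0,-8,-0.1,0,0.15,0,0,-8,-0.1,0,0.15,0,0,-8,-0.1,0,0.15,0,0,-8],
  claw=0.04,
)

```text
clock: 6.2
eef_pos: [400.3, 360.9, 198.2]
eef_rot: [-3.141, -0.001, 0.124]
wrist_force: [-0.3, -0.4, -0.3]
finger_gap: 40.3
finger_force: 0.0
```

```bash
python3 - <<'E'
from h import *
a=[]
for n in('wrist','scene','top'):
    im,d,c=snap(n,n[0]+'3'); a.append(im)
s=manip.read_state();print(s['eef_pos'],s['joints'])
w=cv2.resize(a[0],(560,420))[:,:]; 
t=cv2.resize(a[2][195:275,193:273],(230,230),interpolation=2); sc=cv2.resize(a[1][170:250,200:280],(230,230),interpolation=2); cv2.imwrite('pics/m3.png',np.hstack([w,np.vstack([t[:210],sc[:210]])])[:,:,::-1])
E
```

```text
[402.13278984 360.47548742 196.93035052] [ 6.63073348e-01  2.85125863e-01  1.56025987e+00 -1.43287111e-04
  1.29677213e+00  2.11162188e+00]
```

View pics/m3.png

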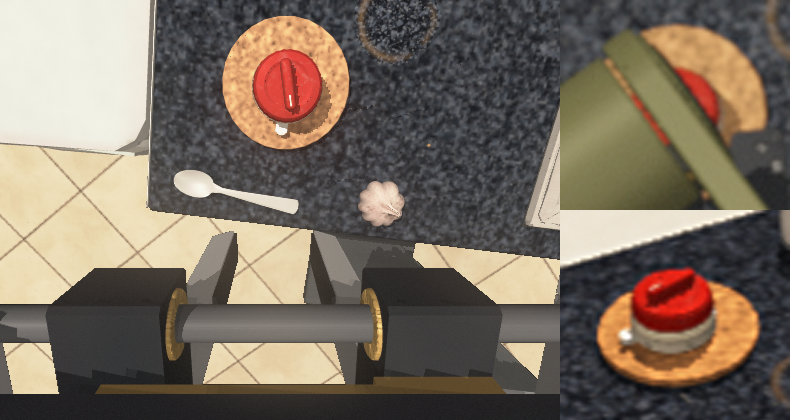

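The wrist view shows the timer on the mat, with its dial at (287,86), tongue at (281,130) and mat centre at (286,82).

```bash
cat > m.py <<'E'
from h import *
import sys
def meas(f):
    z=np.load(f'pics/{f}.npz');im,d=z['im'],z['d'];c={k:z[k] for k in('fx','fy','cx','cy','origin','attitude')}
    hsv=cv2.cvtColor(im,cv2.COLOR_RGB2HSV);P=cloud(c,d); H=hsv[...,0]
    red=((H<5)|(H>174))&(hsv[...,1]>150)&(hsv[...,2]>60)
    cn=max(cv2.findContours(red.astype('uint8'),0,2)[0],key=cv2.contourArea);cn=cv2.convexHull(cn)
    q=np.array([ray(c,u,v,44)[:2] for u,v in cn[:,0]],'float32');print('dial world',cv2.minEnclosingCircle(q),cv2.fitEllipse(q))
    C=np.array(cv2.fitEllipse(q)[0])
    mat=(H>5)&(H<20)&(hsv[...,1]>90)&(hsv[...,2]>80)&(P[...,0]>420)&(abs(P[...,1]-361)<80)
    cm=max(cv2.findContours(mat.astype('uint8'),0,2)[0],key=cv2.contourArea)
    q=np.array([ray(c,u,v,8)[:2] for u,v in cv2.convexHull(cm)[:,0]],'float32');print('mat',cv2.fitEllipse(q))
    w=(hsv[...,1]<75)&(hsv[...,2]>130)&(abs(P[...,1]-C[1])<25)&(P[...,0]<C[0]-30)&(P[...,0]>C[0]-60)
    n,l,st,ce=cv2.connectedComponentsWithStats(w.astype('uint8'))
    i=1+np.argmax(st[1:,4]);v,u=np.where(l==i)
    T=ray(c,u.mean(),v.mean(),14)[:2];print('tongue',st[i],T,P[l==i].mean(0),'ang',np.degrees(np.arctan2(*(T-C)[::-1])), 'far',ray(c,u.mean(),v.max(),14))
    b=(P[...,2]>52)&(P[...,2]<64)&(np.hypot(P[...,0]-C[0],P[...,1]-C[1])<30); p=P[b][:,:2].astype('float32')
    print('bar',len(p),cv2.minAreaRect(p))
    m=red&True; ln=(hsv[...,1]<90)&(hsv[...,2]>150)&(np.hypot(P[...,0]-C[0],P[...,1]-C[1])<26)
    v,u=np.where(ln); 
    if len(u): print('line',len(u),ray(c,u.mean(),v.mean(),58))
meas(sys.argv[1])
E
python3 m.py w3; python3 - <<'E'
import cv2
i=cv2.imread('pics/w3.png')[10:155,215:360];cv2.imwrite('pics/w3c.png',cv2.resize(i,None,fx=4,fy=4,interpolation=2))
E
```

```text
dial world ((499.79254150390625, 361.7242431640625), 31.909107208251953) ((499.8482666015625, 361.49188232421875), (62.87260818481445, 63.46713638305664), 90.18173217773438)
mat ((504.1839904785156, 362.4891357421875), (128.72042846679688, 128.92393493652344), 175.9912109375)
tongue [275 121  13  14 142] [461.6453164  361.53556043] [461.69078684 361.61326357  17.39913421] ang 179.93449274775065 far [455.50868946 360.73653296  14.        ]
bar 568 ((500.5610656738281, 361.3397521972656), (43.238121032714844, 9.973899841308594), 14.826277732849121)
line 19 [487.3452226  357.75396097  58.        ]
```

View pics/w3c.png

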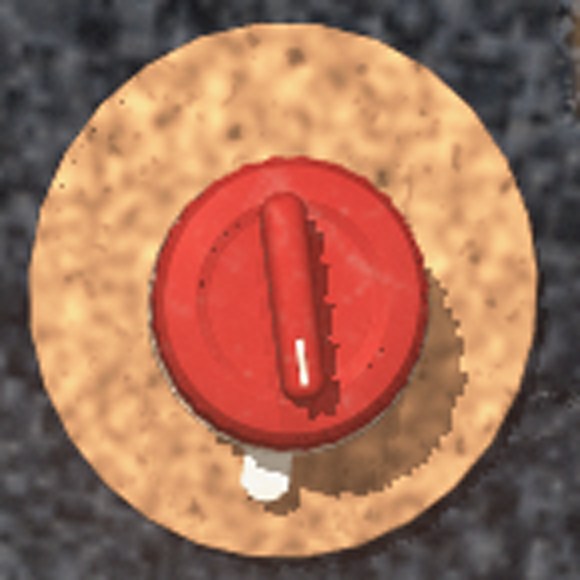

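>>> jog_arm(
  plan=[0.05,0,0,0,0,4,0.1,0,0,0,0,8,0.1,0,-0.04,0,0,8,0.1,0,-0.08,0,0,8,0.1,0,-0.12,0,0,8,0.1,0,-0.14,0,0,8,0.1,0,-0.15,0,0,8,0.1,0,-0.15,0,0,8,0.1,0,-0.15,0,0,8],
)

```text
clock: 7.25
eef_pos: [502.1, 360.3, 47.4]
eef_rot: [-3.142, -0.0, 0.262]
wrist_force: [-0.2, 0.2, 0.3]
finger_gap: 40.3
finger_force: 0.0
```

>>> jog_arm(
  plan=[0,0,0,0,0,0,0,0,0,0,0,0,0,0,0,0,0,0,0,0,0,0,0,0,0,0,0,0,0,0,0,0,0,0,0,0,0,0,0,0,0,0,0,0,-0.001,0,0,0,0,0,-0.002,0,0,0,0,0,-0.002,0,0,0],
  claw=0,
  force=40,
)

```text
clock: 8.25
eef_pos: [501.4, 360.9, 47.1]
eef_rot: [-3.141, -0.001, 0.262]
wrist_force: [-4.4, -3.1, 14.9]
finger_gap: 9.6
finger_force: 40.0
```

>>> jog_arm(
  plan=[0,0,0,0,0,3,0,0,0,0,0,7,0,0,0,0,0,11,0,0,0,0,0,15,0,0,0,0,0,19,0,0,0,0,0,23,0,0,0,0,0,27,0,0,0,0,0,31,0,0,0,0,0,35,0,0,0,0,0,39,0,0,0,0,0,43,0,0,0,0,0,47,0,0,0,0,0,51,0,0,0,0,0,55,0,0,0,0,0,59,0,0,0,0,0,63,0,0,0,0,0,66,0,0,0,0,0,68],
)

```text
clock: 10.05
eef_pos: [500.7, 361.8, 47.2]
eef_rot: [-3.141, -0.002, 1.452]
wrist_force: [-10.6, 2.0, 16.6]
finger_gap: 9.4
finger_force: 40.1
```

```bash
python3 - <<'E'
from h import *
im,d,c=snap('scene','s4');s=manip.read_state();print(s['eef_pos'],s['eef_rot'],s['wrist_force'],s['moment'],s['finger_gap'],s['joints'])
b=np.load('pics/s3.npz')['im']
cv2.imwrite('pics/m4.png',np.hstack([cv2.resize(x[170:250,200:280],(390,390),interpolation=2) for x in(b,im)])[:,:,::-1])
E
```

```text
[500.70113278 361.78077732  47.27458628] [-3.14136965e+00 -2.00290523e-03  1.45332945e+00] [-11.14279904   2.78385545  16.33597749] [ 0.3647328   2.26674468 -0.06982511] 9.411009278710834 [0.56567159 0.61111251 1.46043185 0.00193249 1.06895775 0.68220956]
```

View pics/m4.png

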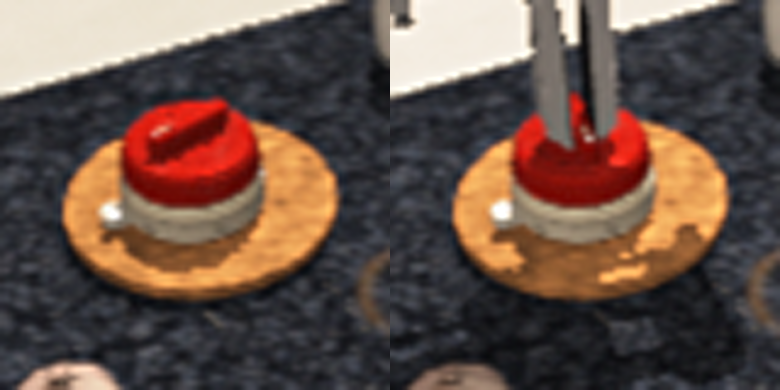

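Only the dial turned: the tongue sits at the same spot before and after, at crop (110,213) and (500,213). I'll wind on the remaining 67°.

>>> jog_arm(
  plan=[-0.001,0,0,0,0,3,-0.001,0,0,0,0,7,-0.001,0,0,0,0,11,-0.001,0,0,0,0,15,-0.001,0,0,0,0,19,-0.001,0,0,0,0,23,-0.001,0,0,0,0,27,-0.001,0,0,0,0,31,-0.001,0,0,0,0,35,-0.001,0,0,0,0,39,-0.001,0,0,0,0,43,-0.001,0,0,0,0,47,-0.001,0,0,0,0,51,-0.001,0,0,0,0,55,-0.001,0,0,0,0,59,-0.001,0,0,0,0,63,-0.001,0,0,0,0,66,-0.001,0,0,0,0,67,-0.001,0,0,0,0,67],
)

```text
clock: 12.0
eef_pos: [499.4, 361.3, 47.3]
eef_rot: [3.141, -0.001, 2.619]
wrist_force: [-12.9, -1.0, 19.5]
finger_gap: 9.6
finger_force: 40.1
```

>>> jog_arm(
  plan=[0,0,0,0,0,0,0,0,0,0,0,0,0,0,0,0,0,0,0,0,0,0,0,0,0,0,0.03,0,0,0,0,0,0.07,0,0,0,0,0,0.11,0,0,0,-0.05,0,0.15,0,0,-8,-0.1,0,0.15,0,0,-16,-0.1,0,0.15,0,0,-24,-0.1,0,0.15,0,0,-32,-0.1,0,0.15,0,0,-40,-0.1,0,0.15,0,0,-48,-0.1,0,0.15,0,0,-56,-0.1,0,0.15,0,0,-64,-0.1,0,0.15,0,0,-72,-0.1,0,0.15,0,0,-80],
  claw=0.04,
)

```text
clock: 13.7
eef_pos: [400.2, 360.6, 195.5]
eef_rot: [3.141, -0.0, 1.217]
wrist_force: [0.2, 0.6, 0.8]
finger_gap: 40.0
finger_force: 0.0
```

>>> jog_arm(
  plan=[0,0,0,0,0,-8,0,0,0,0,0,-16,0,0,0,0,0,-24,0,0,0,0,0,-32,0,0,0,0,0,-40,0,0,0,0,0,-48,0,0,0,0,0,-56,0,0,0,0,0,-62,0,0,0,0,0,-62,0,0,0,0,0,-62,0,0,0,0,0,-62],
)

```text
clock: 14.8
eef_pos: [400.2, 360.6, 195.5]
eef_rot: [-3.142, -0.0, 0.143]
wrist_force: [-0.3, -0.1, -0.6]
finger_gap: 40.3
finger_force: 0.0
```

```bash
python3 - <<'E'
from h import *
im,d,c=snap('wrist','w5');s=manip.read_state();print(s['eef_pos'],s['eef_rot'],s['clock'])
i=im[0:160,200:400];cv2.imwrite('pics/w5c.png',cv2.resize(i,None,fx=3.5,fy=3.5,interpolation=2)[:,:,::-1])
E
python3 m.py w5
```

```text
[400.17710128 360.57302276 195.46648885] [-3.14153566e+00 -3.56866194e-05  1.42093926e-01] 14.85
dial world ((499.9009094238281, 361.4214172363281), 31.933176040649414) ((499.8299255371094, 361.5018615722656), (63.073490142822266, 63.56839370727539), 78.54125213623047)
mat ((504.0942687988281, 362.53765869140625), (128.59982299804688, 129.00906372070312), 0.5519541501998901)
tongue [276 121  13  14 142] [461.60908451 361.55718638] [461.65217124 361.63770839  17.13603008] ang 179.91706420247522 far [455.37651028 360.62678964  14.        ]
bar 579 ((500.49200439453125, 361.4625244140625), (9.993741035461426, 43.36098098754883), 59.690948486328125)
line 18 [513.0695399  354.12751487  58.        ]
```

View pics/w5c.png

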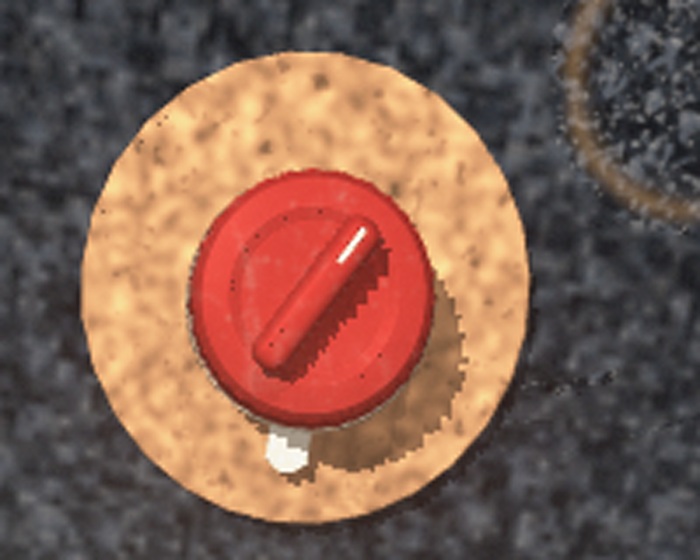

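The timer is on the mat with its tongue at 179.9°. The bar is at 149.7° with the lined end at -30°, so the dial reads 30 minutes.

```bash
python3 -c "
from cell import manip; print(manip.sign_off())"
```

```text
the job is handed in; nothing more can be done
None
```

The timer stands upright on the cork mat, about 4 mm off centre, with its tongue measured within about a degree of straight at the robot's side and its dial wound to 30 minutes (149.7° measured, 150° wanted); the gripper has let go, no other object was touched, and the job was handed in at about 15 s.

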